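# Lift the snap ring off the spindle with the L-pick

### The arm

A 6-joint arm with a two-finger parallel gripper is mounted at the origin on a cart in front of the work surface, level with it; the furniture and walls round the work are solid. World frame = base frame: x ahead of the robot, y to its left, z up, the work surface at z = 0. Lengths are in mm, angles in degrees, forces in N, time in s.
With the tool pointing down it reaches from about 350 to 850 mm from the base axis. Payload 8.1 kg.
Tool frame: the origin (TCP) lies midway between the tips of the shut fingers; the grasp point (between the pads) lies 19 mm behind it; x points along the fingers, y is the direction in which the jaws open and shut, and the axes are right-handed (so a half turn about x gives the same grasp; the last joint's range is limited). The gripper opens to 85 mm and grips with 20 to 120 N. Pads are 22 mm wide; open, the fingers measure 114 mm over their backs; the gripper's body (76 mm by 85 mm) begins 54 mm behind the grasp point. The pads swing forward as they close: fully open they stand 13 mm farther back than shut.
Start: joints at [-69.637, 7.471, 85.268, -0, 87.261, -4.893], TCP at [256.018, -542.642, 206.792] pointing down, gripper open.
Joint ranges: [-169.43, 169.43], [-51.17, 129.36], [1.28, 143.12], [-76.62, 256.62], [0, 156.53], [-152.29, 152.29]. Speed limits (degrees/s): [136.94, 136.94, 159.86, 180, 180, 180].

### API

Orientations are given as [roll, pitch, yaw] about the fixed x, y, z axes, in that order (R = Rz(yaw) Ry(pitch) Rx(roll)).
In Python, from bench import r gives the robot as it stands.
- The arm moves only by the tool move_arm, never from a script. Its argument "deltas" is a list of rows, each a list of 2 entries, a list of its own where there are three numbers: the shift along the tool's x, y, z in mm, then the turn about the tool's x in degrees. A call has 1 to 12 rows; each row is the pose to reach, as a shift and turn from the pose measured when the call began, along the tool's axes at that moment; what a row does not reach only later rows make up. A row lasts 1/8 s, in which the tool goes at most 62.5 mm and 10.7 degrees, less where a joint would pass 70% of its speed; a pose out of reach is approached as far as the arm can. A call with a gripper value outside its range is refused whole. "jaw" is the opening, from -1 (shut) to 1 (fully open), set as the call begins (left out, the last holds). The fingers move at their own pace and stop on an object; "squeeze" is the grip in N (left out, the last holds). Time passes only in rows, so rows that repeat a pose let the fingers close. It gives the time, the measured TCP pose, the force and the opening at its end, in the units of the state.
- r.sense(): the state, without advancing time (a new reading comes with each control period).
- r.snapshot(name): name is "scene" or "top" or "wrist"; returns (picture, depth): 420x560x3 uint8, red, green, blue; 420x560 float32, mm along the optical axis (not along the pixel's ray), 0 where there is no reading.
- r.get_calibration(name): a dict with "fovy" (degrees; the focal length in pixels is half the picture's height over the tangent of half this angle, whatever the lens; pixels are square), "cx", "cy" (the principal point, pixels), "position" and "attitude" of the camera in the world; the wrist camera has in their place "tool_from_camera" (4x4, takes a point from camera to tool coordinates, whose origin is the TCP and whose axes are the tool frame's). Camera axes: x right, y down, z forward; pixel columns grow to the right and rows downward; lengths in mm; the calibration is good to about 2 mm. A picture is of the moment at which its call begins: read the wrist's pose just before it. get_calibration takes no time and is no camera call.
- r.hand_in(): hands the job in, once; it reports no verdict.
The state is a dict: "time": time; "joint_pos": joint angles; "qd": joint speeds; "joint_efforts": joint torques, N m; "tool_pos": TCP position; "tcp_rot": TCP orientation; "ft_force": force on the tool from outside, world axes, zero at the start; "wrist_torque": the same for the moment, N m; "finger_gap": finger opening in mm.
Only numpy, scipy, OpenCV 4.12 (cv2) and the standard library are available. Lean on these libraries where they do the work, as an engineer would, in place of code of your own. Each camera call takes 0.05 s, during which the arm holds its last target. There are 200 camera calls.

### The job

Take the L-shaped pick from its stand, slip its toe under the tab at the long end of the split retaining ring and lever that end up until the ring snaps out of the spindle's groove and stays up; feel your way and do not force the pick against the ring or the block. Put the pick back upright in its stand, then lift the ring off the spindle by its raised tab and leave it lying in the steel tray. Do not touch the ring with the fingers while it is still in its groove, and leave the dark wooden block, the abrasive roll and the ribbed cap where they are.

Things in the scene. Friction and masses are not known exactly. Their poses are not given: they have to be found in the camera images.
- block: Fixed grey spindle block, 136 x 90 mm, packed up by 0 to 5 mm: origin 0 to 5 mm over the worktop, on the spindle's axis; heights here are above it. x points to the pocket end. Top face 35 mm, 4 mm screw heads at its corners. Recess: y = -30 to 30, x = -53 to 68 mm, floor 30 mm high for x < 4 (seat), 24 mm for x > 4 (pocket); a wall at x = -41 to -36 has a 9 mm slot for the ring's tang.
- spindle (a point): Point on the spindle's axis at the ring's seat, 30 mm above the block's origin; axes as the block's. The steel spindle has a 33 mm thick groove neck up to 32 mm above the block's origin, flares to its 41 mm lip at 39.5 mm, tapers back to 32 mm at 44 mm and is straight to its top at 58.5 mm.
- pocket (a point): Point on the pocket floor (24 mm above the block's origin), at (42, -18) mm in the block's frame: open space in front of the end face of the ring's tab; axes as the block's.
- ring_centre (a point): Centre of the split ring of dark 5 mm wire, 93 x 47 mm, 40 g; seated on the spindle's axis, 32.5 mm above the block's origin, axes as the block's. A T-shaped tang (bar 23 mm wide) sits behind the slotted wall at x = -45. Two sprung arms hold the neck at y = 20.5 and -21.5; the -y arm ends at x = 15, the long +y arm runs on to x = 42 and turns across. Arms spring outward only.
- ring_end (a point): Middle of the end face of the flat tab (7 x 16 x 5 mm, long along y) at the ring's long end; seated at (42, -6, 32.5) mm in the block's frame, 6 mm free below, 1 mm play. Lifting it takes up to 10 N, most after 8 to 15 mm; once raised 18 to 24 mm both arms have snapped over the lip: the ring stays up, loose, tilted about 13 degrees, its centre about 10 mm and its tab some 20 mm higher than seated.
- ring_bar (a point): Centre of the flat tab at the ring's long end, 42 mm in front of ring_centre (block frame (42, 2, 32.5) mm when seated): the place to grasp, across its 7 mm (along x), once it is up, then about 52 mm above the block's origin. The snapped-out ring lifts straight up off the spindle with little force; grip it with some 30 N.
- stand: Fixed dark wooden stand, 70 x 70 mm foot, 50 x 60 mm body, top 82 mm high; origin under its centre on the worktop. A slot from above, x = -7 to 7 mm, y = -16 to 22 mm, down to 12 mm over the worktop, takes the pick's shank and toe. Put back well the pick has its collar on the stand's top and its toe towards +y.
- pick: L-pick, 60 g, upright in the stand. Origin at the underside of its brass collar (24 mm wide, 6 mm high) on the shank's axis, 82 mm high at the start; z up. Handle 14 x 14 mm, flats across x and y, 6 to 91 mm up. Steel shank 5 mm thick, clamped at a stick-out that differs each time: 38 to 68 mm down to the underside of its flat toe (5 x 3.5 mm), which points along +y, 13 mm from the axis.
- pick_handle (a point): Centre of the pick's handle, 52 mm above the pick's origin: the place to grasp; axes as the pick's. The toe's underside is 90 to 120 mm below it, its tip 13 mm to the +y side; no measured pose tells the toe's height, so find it by touching the pocket floor.
- tray: Fixed shallow open steel tray, 100 x 140 mm outside (long side along its y), walls 4 mm thick and 18 mm high, floor about 4 mm thick; origin under its centre on the worktop.
- wood_block: Loose dark wooden block, 50 x 75 x 28 mm, bystander; origin under its centre.
- roll: Loose red abrasive roll standing on end, 52 mm across, 49 mm high, bystander; origin under its centre.
- cap: Loose pale ribbed cap, 49 mm across, 38 mm high, bystander; origin under its centre.
Things that resemble listed ones, but are neither listed nor needed, are in the scene too. Several things have the shape of the block; the one meant has the colours described above.

How it is judged (in metres and radians):
On the way, in this order (a step that is already met when the one before it is completed fails the run):
1. the ring has been levered up over the spindle's lip with the pick under its tab (z of ring_centre in the frame of block above 0.04 m and horizontal distance between ring_centre and block below 0.012 m and contact force between pick and ring above 0.03 N), for 0.1 s.
2. the pick stands in its stand again, let go, and the ring is still on the spindle, above the lip (horizontal distance between pick and stand below 0.012 m and height (world z) of pick below 0.088 m and angle between pick's own z axis and vertical below 0.25 rad and contact force between the fingers and pick below 0.1 N and z of ring_centre in the frame of block above 0.0395 m and horizontal distance between ring_centre and block below 0.012 m), for 0.2 s.
At the end, for the whole second after the job is handed in: The ring lies at rest in the tray (its centre within 35 mm of the tray's centre across and 45 mm along it, lower than 16 mm), and the pick stands in its stand, collar down on the top (origin within 12 mm of the stand's axis, lower than 88 mm, tilted less than 0.25 rad) (x of ring_centre in the frame of tray between -0.035 and 0.035 m and y of ring_centre in the frame of tray between -0.045 and 0.045 m and height (world z) of ring_centre below 0.016 m and linear speed of ring below 0.03 m/s and horizontal distance between pick and stand below 0.012 m and height (world z) of pick below 0.088 m and angle between pick's own z axis and vertical below 0.25 rad); the robot touches nothing.
It fails at once if the fingers touch the ring while it is in its groove (over 0.5 N) (contact force between the fingers and ring above 0.5 N and horizontal distance between ring_centre and block below 0.012 m and z of ring_centre in the frame of block below 0.0365 m).
It fails at once if the pick is forced against the ring (over 25 N) (contact force between pick and ring above 25 N).
It fails at once if the pick is forced against the block (over 25 N) (contact force between pick and block above 25 N).
It fails at once if a bystander (wooden block, roll, cap) is disturbed (moved over 15 mm) (distance of any of wood_block, roll, cap from where it was at the start of the episode above 0.015 m).
It also fails if it takes over 72 s, if anything falls off the work surface, if the arm or the gripper's body presses on something with over 40 N, if the wrist force passes 120 N, or if a joint passes its speed limit or range.

## Working session

There is one attempt and no reset: what is moved stays moved. The work goes in short steps, Python scripts to look and compute and a tool call to move; the robot and the scene stay as the last step left them, time stands still between calls to the robot, and variables do not carry over. Pictures are saved under pics/ and viewed, about 8 in all and at most 12, crops included, and the job is handed in when it is done.

Besides the shell and the picture viewer there is one more tool, called after ">>>" by a JSON object that holds its "name" and its "arguments", one argument or row to a line. move_arm: Moves the arm, as the interface text tells. Its arguments: {"type":"object","properties":{"deltas":{"type":"array","items":{"type":"array"}},"jaw":{"type":"number"},"squeeze":{"type":"number"}},"required":["deltas"]}

```bash
ls; mkdir -p pics; cat > h.py <<'E'
import numpy as np, cv2
from scipy.spatial.transform import Rotation as R
from bench import r
def cam(n):
    c=r.get_calibration(n); f=210/np.tan(np.radians(c['fovy']/2))
    if 'tool_from_camera' in c:
        s=r.sense(); T=np.eye(4); T[:3,:3]=R.from_euler('xyz',s['tcp_rot'],degrees=True).as_matrix(); T[:3,3]=s['tool_pos']
        M=T@np.array(c['tool_from_camera'])
    else:
        M=np.eye(4); a=np.array(c['attitude'],float)
        M[:3,:3]=a if a.shape==(3,3) else R.from_euler('xyz',a,degrees=True).as_matrix(); M[:3,3]=c['position']
    return M,f,c['cx'],c['cy']
def shot(n,fn=None):
    M=cam(n); p,d=r.snapshot(n)
    if fn: cv2.imwrite(f'pics/{fn}.png',p[:,:,::-1])
    return p,d,M
def cloud(d,C):
    M,f,cx,cy=C; v,u=np.mgrid[:d.shape[0],:d.shape[1]]
    P=np.stack([(u-cx)/f*d,(v-cy)/f*d,d],-1); return P@M[:3,:3].T+M[:3,3]
def plane(uv,z,C):
    M,f,cx,cy=C; uv=np.atleast_2d(uv).astype(float)
    D=np.c_[(uv[:,0]-cx)/f,(uv[:,1]-cy)/f,np.ones(len(uv))]@M[:3,:3].T
    return M[:3,3]+D*((z-M[2,3])/D[:,2])[:,None]
def proj(P,C):
    M,f,cx,cy=C; q=(np.atleast_2d(P)-M[:3,3])@M[:3,:3]; return np.c_[q[:,0]/q[:,2]*f+cx,q[:,1]/q[:,2]*f+cy]
E
python3 - <<'E'
from h import *
print(r.sense()); 
for n in("scene","top","wrist"): print(n,r.get_calibration(n))
for n in("scene","top"):
    p,d,C=shot(n,n+'0'); np.savez(n+'0',p=p,d=d); print((d>0).mean())
E
```

```text
pics
{'time': 0.0, 'joint_pos': array([-6.96377477e+01,  7.51560311e+00,  8.53309612e+01,  5.32723289e-04,
        8.72609858e+01, -4.89327331e+00]), 'qd': array([ 0.030585  , -0.03134146,  0.07638704,  0.01512574, -0.01681971,
        0.00968185]), 'joint_efforts': array([-8.33930935e-04, -5.69396925e+01, -5.00557995e+01, -4.01201760e-04,
        1.45875185e-02,  2.65619974e-06]), 'tool_pos': array([ 255.80382199, -542.06917445,  205.72319369]), 'tcp_rot': array([-95.17672173,  89.89244859, 110.07877791]), 'ft_force': array([ 0.4028115 , -0.49468894,  0.86236834]), 'wrist_torque': array([ 0.04227864,  0.03646953, -0.00045812]), 'finger_gap': 85.4847280162019}
scene {'fovy': 49.607345863465326, 'cx': 279.52484730488504, 'cy': 213.06400760688052, 'position': array([154.16163385, 737.06166868, 785.47826257]), 'attitude': array([-131.94123303,   -0.92664635, -144.90328055])}
top {'fovy': 46.022123246562465, 'cx': 282.78382203646345, 'cy': 214.32101534227996, 'position': array([ 352.318428  ,  131.13366334, 1445.93264765]), 'attitude': array([-170.9590038 ,   -1.00543854,  -89.43115624])}
wrist {'fovy': 58.57033369490208, 'cx': 276.03117753566187, 'cy': 214.6933915893644, 'tool_from_camera': array([[-6.16798150e-04, -2.58106353e-01,  9.66116313e-01,
        -1.66058652e+02],
       [ 9.99999807e-01, -8.70515296e-05,  6.15173835e-04,
        -5.00811201e-01],
       [-7.46783724e-05,  9.66116506e-01,  2.58106357e-01,
        -6.51456159e+01],
       [ 0.00000000e+00,  0.00000000e+00,  0.00000000e+00,
         1.00000000e+00]])}
0.9959608843537415
0.9960671768707483
```

View pics/top0.png

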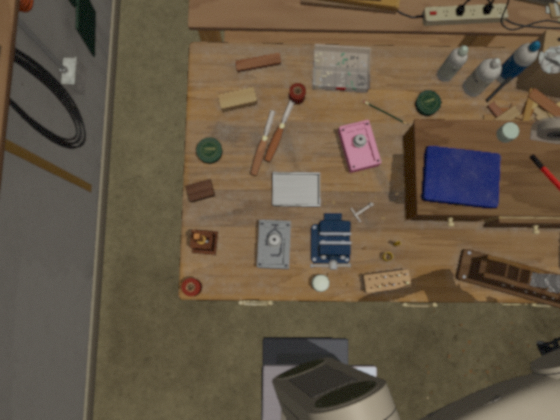

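View pics/scene0.png

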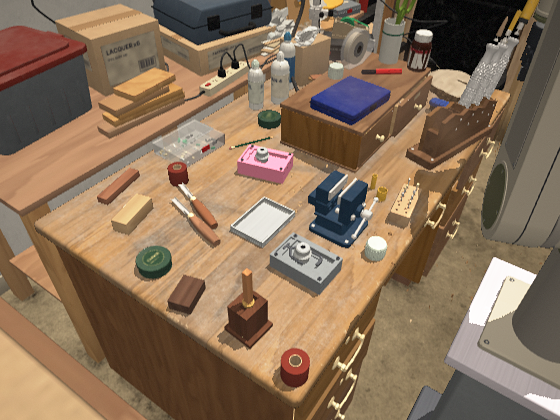

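```bash
python3 - <<'E'
from h import *
C=cam('top'); z=np.load('top0.npz'); p,d=z['p'],z['d']; P=cloud(d,C); 
for n,u,v in [('blk',262,264),('spindle',274,240),('standfoot',214,252),('handle',204,238),('tray',296,189),('wood',200,190),('roll',186,287),('cap',321,283),('table',240,200)]: print(n,P[v,u].round(1))
def rect(mask,nm):
    mask=cv2.morphologyEx(mask.astype(np.uint8),cv2.MORPH_OPEN,np.ones((2,2)))
    pts=P[mask>0][:,:2]; q=cv2.minAreaRect(pts.astype(np.float32)); print(nm,len(pts),q)
Z=P[:,:,2]; v,u=np.mgrid[:420,:560]
reg=lambda a,b,c,e:(u>a)&(u<b)&(v>c)&(v<e)
rect(reg(250,298,212,275)&(Z>31)&(Z<43),'block')
rect(reg(250,298,212,275)&(Z>48),'spindle')
rect(reg(185,222,222,260)&(Z>76)&(Z<86),'standtop')
rect(reg(185,222,222,260)&(Z>90),'pick')
rect(reg(265,328,165,212)&(Z>10)&(Z<26),'tray')
a=cv2.resize(p[205:280,180:350],None,fx=4.6,fy=4.6,interpolation=cv2.INTER_CUBIC)
z2=np.load('scene0.npz')['p']; b=cv2.resize(z2[215:385,215:385],None,fx=1.45,fy=1.45,interpolation=cv2.INTER_CUBIC)
b=np.pad(b,((0,0),(0,a.shape[1]-b.shape[1]),(0,0)))
cv2.imwrite('pics/crop0.png',np.vstack([a,b])[:600,:800,::-1])
E
```

```text
blk [433.  166.1  42.3]
spindle [499.4 133.   62.4]
standfoot [468.  306.6   9.5]
handle [500.1 326.   85.8]
tray [659.3  69.4   2.2]
wood [646.6 350.5  29.9]
roll [366.4 376.5  49. ]
cap [381.5  -1.3  37.7]
table [624.3 235.6  -0.8]
block 761 ((454.36419677734375, 132.339599609375), (91.08097839355469, 203.87100219726562), 87.92831420898438)
spindle 117 ((498.8923034667969, 130.71478271484375), (29.953876495361328, 34.003814697265625), 35.45852279663086)
standtop 212 ((495.5555725097656, 334.01898193359375), (56.86893844604492, 47.28168487548828), 85.87657165527344)
pick 66 ((492.4513854980469, 332.40045166015625), (14.777621269226074, 18.086959838867188), 47.629817962646484)
tray 199 ((529.7310791015625, 65.71143341064453), (353.164794921875, 141.2907257080078), 0.7150524258613586)
```

View pics/crop0.png

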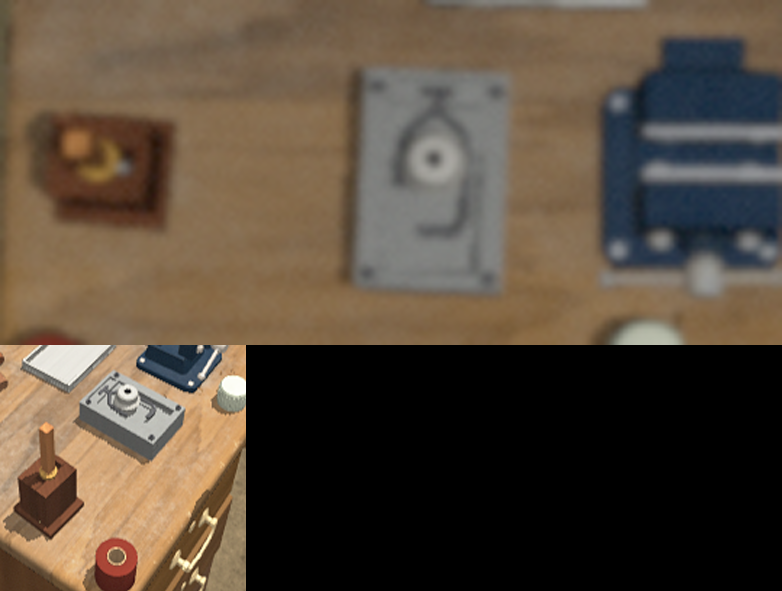

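```bash
python3 - <<'E'
from h import *
s=r.sense(); m=R.from_euler('xyz',s['tcp_rot'],degrees=True).as_matrix(); print(m.round(3))
print('to view pose in tool axes', (m.T@(np.array([430,225,400])-s['tool_pos'])).round(0))
E
```

```text
[[-0.001  0.427 -0.904]
 [ 0.002 -0.904 -0.427]
 [-1.    -0.002 -0.   ]]
to view pose in tool axes [-193. -620. -485.]
```

>>> {"name": "move_arm", "arguments": {
  "deltas": [
    [[-60,0,0],0],
    [[-120,0,0],0],
    [[-180,0,0],0],
    [[-190,-45,-35],3],
    [[-193,-92,-72],6],
    [[-193,-140,-109],9],
    [[-193,-188,-146],12],
    [[-193,-236,-184],15],
    [[-193,-284,-221],18],
    [[-193,-332,-259],21],
    [[-193,-380,-297],24],
    [[-193,-428,-335],25]
  ]
}}

```text
time: 1.6
tool_pos: [376.2, -10.5, 399.4]
tcp_rot: [-80.5, 89.9, 99.7]
ft_force: [0.9, -1.0, 0.7]
finger_gap: 85.5
```

>>> {"name": "move_arm", "arguments": {
  "deltas": [
    [[0,-55,-16],0],
    [[0,-110,-32],0],
    [[0,-170,-48],0],
    [[0,-235,-64],0],
    [[0,-235,-64],0],
    [[0,-235,-64],0]
  ]
}}

```text
time: 2.35
tool_pos: [439.2, 224.7, 399.1]
tcp_rot: [-20.2, 89.9, 160.0]
ft_force: [0.4, -0.3, -0.1]
finger_gap: 85.2
```

```bash
python3 - <<'E'
from h import *
s=r.sense(); print(s['tool_pos'],s['joint_pos']); m=R.from_euler('xyz',s['tcp_rot'],degrees=True).as_matrix(); print(m.round(4))
p,d,C=shot('wrist','w1'); np.savez('w1',p=p,d=d,M=C[0])
E
```

```text
[439.23970717 224.71439899 399.14921908] [ 2.10882698e+01 -8.66039224e+00  8.13915082e+01  6.53212767e-02
  1.07340399e+02  1.10868179e+02]
[[-1.6e-03  4.2e-03 -1.0e+00]
 [ 6.0e-04 -1.0e+00 -4.2e-03]
 [-1.0e+00 -6.0e-04  1.6e-03]]
```

View pics/w1.png

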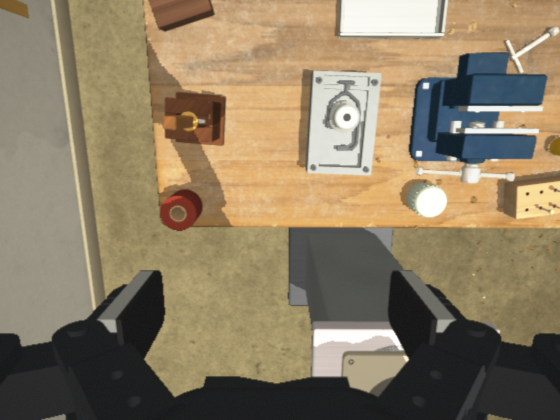

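```bash
python3 - <<'E'
from h import *
z=np.load('w1.npz'); p,d=z['p'],z['d']; c=cam('wrist'); C=(z['M'],*c[1:]); P=cloud(d,C); Z=P[:,:,2]
v,u=np.mgrid[:420,:560]; reg=lambda a,b,e,f:(u>a)&(u<b)&(v>e)&(v<f)
def rect(m,nm):
    m=m.astype(np.uint8); n,l,st,_=cv2.connectedComponentsWithStats(m); k=1+np.argmax(st[1:,4]); pts=P[l==k]
    q=cv2.minAreaRect(pts[:,:2].astype(np.float32)); print(nm,len(pts),np.round(q[0],1),np.round(q[1],1),round(q[2],2),'zmed',np.median(pts[:,2]).round(1)); return l==k
print('table',Z[150:160,250:300].mean(),Z[60,250])
bm=rect(reg(295,390,60,185)&(Z>31)&(Z<46),'block')
sm=rect(reg(320,375,90,140)&(Z>53),'spindle'); t=sm&(Z>np.median(Z[sm])-2.5)&(Z<np.median(Z[sm])+2.5); rect(t,'spintop')
rect(reg(155,230,80,150)&(Z>77)&(Z<87),'standtop'); rect(reg(155,230,80,150)&(Z>88)&(Z<165),'pick'); rect(reg(155,230,80,150)&(Z>165),'picktop')
rect(reg(155,235,80,150)&(Z>4)&(Z<16),'foot')
rect(reg(330,450,0,45)&(Z>10)&(Z<24),'tray');
g=cv2.cvtColor(p,cv2.COLOR_RGB2HSV)
# block by grey colour, corners at top plane
m=(reg(295,390,60,185)&(g[:,:,1]<40)).astype(np.uint8); n,l,st,_=cv2.connectedComponentsWithStats(m);k=1+np.argmax(st[1:,4])
ct=cv2.findContours((l==k).astype(np.uint8),0,2)[0][0]; print('col',cv2.minAreaRect(plane(ct[:,0],38,C)[:,:2].astype(np.float32)))
m=p.copy(); a=cv2.resize(m[55:185,290:390],None,fx=4,fy=4,interpolation=2); b=cv2.resize(m[80:160,150:240],None,fx=4.4,fy=4.4,interpolation=2)
b=np.pad(b,((0,max(0,a.shape[0]-b.shape[0])),(0,0),(0,0))); cv2.imwrite('pics/w1c.png',np.hstack([a,b])[:,:800,::-1])
np.set_printoptions(suppress=True); print(proj([[480,131,38]],C))
E
```

```text
table -0.0968850136281269 -0.3505788438851596
block 4748 [491.6 133.5] [ 90.4 136.1] 88.04 zmed 38.3
spindle 499 [501.3 171.7] [107.2  30.4] 89.75 zmed 61.9
spintop 466 [501.1 133.4] [30.3 30.5] 0.3 zmed 61.9
standtop 1417 [497.5 334.9] [60.7 50. ] 85.76 zmed 80.9
pick 245 [495.5 329.7] [18.  13.5] 2.97 zmed 127.7
picktop 207 [496.7 283.5] [ 14.2 116.6] 0.68 zmed 171.5
foot 661 [497.6 334.7] [70.2 70. ] 85.61 zmed 10.7
tray 684 [628.3  70.2] [ 43.7 140.4] 0.48 zmed 16.4
col ((491.5794372558594, 135.21865844726562), (92.06651306152344, 135.8726806640625), 88.20283508300781)
[[344.53197403 132.80618917]]
```

View pics/w1c.png

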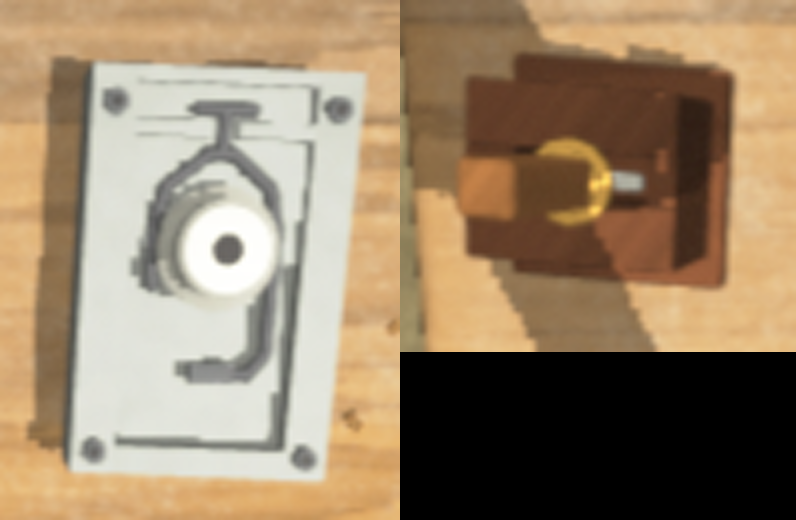

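```bash
python3 - <<'E'
from h import *
z=np.load('w1.npz'); p,d=z['p'],z['d']; c=cam('wrist'); C=(z['M'],*c[1:]); P=cloud(d,C); Z=P[:,:,2]
near=(abs(P[:,:,0]-497)<30)&(abs(P[:,:,1]-335)<30)
for a,b in[(171,176),(168,171),(140,165),(110,140),(92,110)]:
    q=P[near&(Z>a)&(Z<b)]
    if len(q)>3: print(a,b,len(q),q.min(0).round(1),q.max(0).round(1),cv2.minAreaRect(q[:,:2].astype(np.float32)))
q=P[near&(Z>83.5)&(Z<91)]; print('collar',len(q),q.min(0),q.max(0))
t=P[near&(Z>92)&(Z<168)]; print('face slope',np.polyfit(t[:,0],t[:,1],1), np.polyfit(t[:,2],t[:,1],1))
E
```

```text
171 176 141 [489.2 327.3 171. ] [502.2 340.8 173.8] ((495.680908203125, 334.0391540527344), (12.910443305969238, 13.57679557800293), 0.2379940003156662)
168 171 58 [489.2 326.6 168. ] [503.1 341.7 171. ] ((495.9320068359375, 334.19805908203125), (14.339531898498535, 13.84849739074707), 83.66703033447266)
140 165 86 [488.7 326.8 140.1] [503.1 336.4 164.8] ((497.46746826171875, 329.4895324707031), (16.05245018005371, 7.674544811248779), 25.251663208007812)
110 140 81 [488.9 326.7 110.5] [503.  334.9 138.7] ((497.233642578125, 328.86871337890625), (15.286362648010254, 6.71630859375), 22.23351287841797)
92 110 40 [488.8 326.6  92.3] [503.  333.8 109.7] ((496.80377197265625, 328.6192321777344), (14.87549877166748, 6.146432876586914), 17.411882400512695)
collar 128 [473.73265921 310.76768911  83.70275878] [511.38687329 341.50937158  90.87547896]
face slope [1.85892275e-01 2.35827793e+02] [1.83822271e-03 3.27876812e+02]
```

>>> {"name": "move_arm", "arguments": {
  "deltas": [
    [[30,-40,-20],2],
    [[70,-80,-40],4],
    [[120,-109,-58],4],
    [[170,-109,-58],4],
    [[210,-109,-58],4],
    [[250,-109,-58],4],
    [[284,-109,-58],4],
    [[284,-109,-58],4],
    [[284,-109,-58],4]
  ]
}}

```text
time: 3.52
tool_pos: [498.2, 332.9, 117.9]
tcp_rot: [-124.8, 89.9, 51.3]
ft_force: [0.4, 0.9, 0.1]
finger_gap: 85.3
```

```bash
python3 - <<'E'
from h import *
s=r.sense(); print(s['tool_pos'],s['joint_pos'][5],s['ft_force']); m=R.from_euler('xyz',s['tcp_rot'],degrees=True).as_matrix(); print(m.round(4))
p,d,C=shot('wrist','w2'); P=cloud(d,C); 
near=(abs(P[:,:,0]-497)<14)&(abs(P[:,:,1]-335)<14)&(P[:,:,2]>168)&(P[:,:,2]<178); q=P[near]; print(len(q), cv2.minAreaRect(q[:,:2].astype(np.float32)) if len(q)>5 else '')
E
```

```text
[498.16811557 332.90606786 117.91532471] 122.72480717967464 [0.43996112 0.93829734 0.0923635 ]
[[ 0.0016 -0.0684 -0.9977]
 [ 0.002  -0.9977  0.0684]
 [-1.     -0.0021 -0.0014]]
1585 ((496.1205139160156, 334.67987060546875), (13.7808256149292, 14.486746788024902), 86.28099060058594)
```

>>> {"name": "move_arm", "arguments": {
  "deltas": [
    [[3,-2,2],0],
    [[3,-2,2],0],
    [[3,-2,2],0]
  ]
}}

```text
time: 3.95
tool_pos: [496.8, 335.8, 116.0]
tcp_rot: [-134.4, 89.7, 41.7]
ft_force: [-0.3, -0.1, -0.8]
finger_gap: 85.2
```

>>> {"name": "move_arm", "arguments": {
  "deltas": [
    [[0,0,0],0],
    [[0,0,0],0],
    [[0,0,0],0],
    [[0,0,0],0],
    [[0,0,0],0],
    [[0,0,0],0],
    [[0,0,0],0],
    [[0,0,0],0]
  ],
  "jaw": -1,
  "squeeze": 70
}}

```text
time: 4.95
tool_pos: [496.9, 335.8, 116.1]
tcp_rot: [-134.7, 89.7, 41.4]
ft_force: [0.5, -0.3, 0.0]
finger_gap: 13.0
```

>>> {"name": "move_arm", "arguments": {
  "deltas": [
    [[-20,0,0],0],
    [[-50,0,0],0],
    [[-80,0,0],0],
    [[-100,0,0],0],
    [[-100,0,0],0],
    [[-100,0,0],0]
  ]
}}

```text
time: 5.7
tool_pos: [496.0, 335.2, 214.9]
tcp_rot: [-128.3, 89.8, 47.8]
ft_force: [-0.6, 0.0, -1.1]
finger_gap: 12.9
```

```bash
python3 - <<'E'
from h import *
s=r.sense(); print(s['tool_pos'],s['ft_force'],s['finger_gap']); m=R.from_euler('xyz',s['tcp_rot'],degrees=True).as_matrix(); print(m.round(4))
p,d,C=shot('wrist','w3'); np.savez('w3',p=p,d=d,M=C[0])
p2,d2,C2=shot('scene','s3'); np.savez('s3',p=p2,d=d2)
uv=proj([s['tool_pos']+[0,0,-60]],C2)[0].astype(int); print(uv)
x,y=max(0,uv[0]-60),max(0,uv[1]-60); print(x,y)
a=cv2.resize(p2[y:y+120,x:x+120],(420,420),interpolation=cv2.INTER_NEAREST)
cv2.imwrite('pics/ws3.png',np.hstack([p[:,100:480],a])[:,:,::-1])
E
```

```text
[496.03720222 335.23100415 214.85963575] [-0.61566897  0.00597728 -1.09225783] 12.877699469569459
[[ 0.002  -0.0678 -0.9977]
 [ 0.0022 -0.9977  0.0678]
 [-1.     -0.0023 -0.0019]]
[246 278]
186 218
```

View pics/ws3.png

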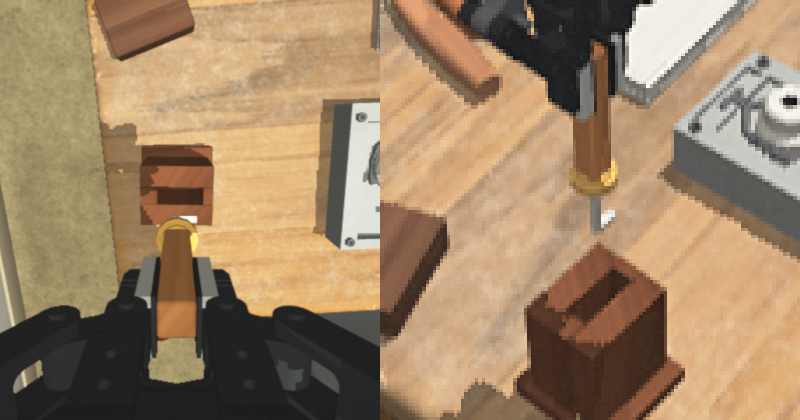

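```bash
python3 - <<'E'
from h import *
z=np.load('s3.npz'); C=cam('scene'); P=cloud(z['d'],C)
q=P[255:300,230:270].reshape(-1,3); ax=np.array([496.0,335.2])
col=z['p'][255:300,230:270].reshape(-1,3)
k=(abs(q[:,0]-ax[0])<18)&(abs(q[:,1]-ax[1]+5)<22)&(q[:,2]>90); 
for lo in range(96,190,4):
    t=q[k&(q[:,2]>=lo)&(q[:,2]<lo+4)]
    if len(t): print(lo,len(t),t.min(0).round(1),t.max(0).round(1))
M,f,cx,cy=C
for uv in[(248,284.3),(251,279)]:
    D=np.array([(uv[0]-cx)/f,(uv[1]-cy)/f,1])@M[:3,:3].T; s=(496-M[0,3])/D[0]; print(M[:3,3]+s*D)
z=np.load('w3.npz'); c=cam('wrist'); P=cloud(z['d'],(z['M'],*c[1:])); t=P[212:224,278:300].reshape(-1,3); t=t[t[:,2]>90]; print(len(t),t.min(0),t.max(0),np.median(t,0))
E
```

```text
140 11 [492.4 322.2 141.7] [497.  336.2 143.9]
144 9 [492.1 323.8 144.1] [497.2 337.5 145.7]
148 5 [492.4 335.8 148.6] [496.5 336.7 151.7]
152 4 [493.1 334.6 152.6] [496.2 336.8 155.9]
156 6 [493.2 333.8 157.3] [495.5 337.9 159.9]
160 3 [493.3 334.1 160.6] [496.2 336.3 163.2]
164 5 [493.9 332.9 164.2] [495.4 337.6 167.2]
180 18 [483.8 329.8 180.3] [501.8 346.3 184. ]
184 48 [483.9 324.7 184. ] [506.  346.4 187.8]
188 26 [484.9 330.7 188.1] [500.7 344.5 191.9]
[496.         332.04236603 136.16522822]
[496.         322.89982117 142.16955165]
172 [491.77622616 321.87163253 142.09622715] [560.49747605 334.30290454 381.03943582] [497.12156112 328.75044471 144.60171641]
```

>>> {"name": "move_arm", "arguments": {
  "deltas": [
    [[0,30,4],0],
    [[0,70,9],0],
    [[5,115,15],-1],
    [[20,150,20],-2],
    [[30,170,23],-2],
    [[35,179,24],-2],
    [[35,179,24],-2],
    [[35,179,24],-2]
  ]
}}

```text
time: 6.8
tool_pos: [460.0, 158.9, 179.2]
tcp_rot: [-120.6, 89.9, 57.6]
ft_force: [-0.3, 0.4, -0.5]
finger_gap: 12.7
```

```bash
python3 - <<'E'
from h import *
s=r.sense(); print(s['tool_pos'],s['ft_force'],s['finger_gap']); m=R.from_euler('xyz',s['tcp_rot'],degrees=True).as_matrix(); print(m.round(4))
p,d,C=shot('wrist','w4'); np.savez('w4',p=p,d=d,M=C[0],pos=s['tool_pos'],m=m)
P=cloud(d,C);Z=P[:,:,2]
k=(abs(P[:,:,0]-491)<80)&(abs(P[:,:,1]-133)<60)&(Z>36)&(Z<41.5)
q=P[k]; print(len(q),cv2.minAreaRect(q[:,:2].astype(np.float32)))
k=(abs(P[:,:,0]-501)<22)&(abs(P[:,:,1]-133)<22)&(Z>59); q=P[k]; print(len(q),np.median(q[:,2]),cv2.minAreaRect(q[:,:2].astype(np.float32)))
print(proj([[501-42,133.4+1.5-2,38.4]],C), proj([[501.1,133.4,62]],C))
E
```

```text
[459.98209095 158.86670073 179.16796325] [-0.26757549  0.39313818 -0.53634686] 12.700956079597747
[[ 0.0013 -0.0324 -0.9995]
 [ 0.002  -0.9995  0.0324]
 [-1.     -0.002  -0.0012]]
8868 ((490.9747619628906, 133.73878479003906), (90.46088409423828, 136.28155517578125), 88.02328491210938)
1524 62.002910138421356 ((497.41070556640625, 133.8662872314453), (31.40639877319336, 39.25491714477539), 85.57025909423828)
[[307.76748321 195.47143518]] [[309.03528263 146.83704679]]
```

View pics/w4.png

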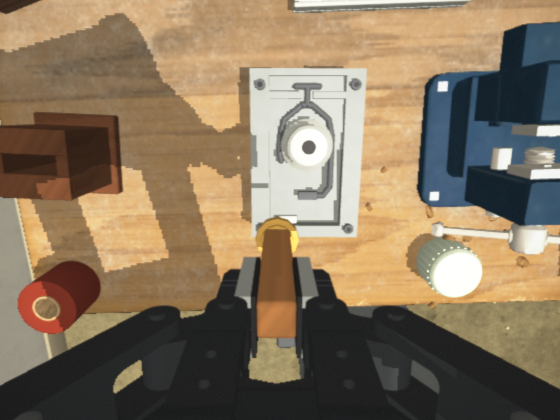

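```bash
python3 - <<'E'
from h import *
z=np.load('w4.npz'); p,d=z['p'],z['d']; c=cam('wrist'); C=(z['M'],*c[1:]); P=cloud(d,C)
t=P[210:226,270:305].reshape(-1,3); k=(t[:,2]>95)&(t[:,2]<125); t=t[k]; print(len(t),t.min(0).round(1),t.max(0).round(1),np.median(t,0).round(1))
tp=np.array([501.1,133.4]); print('tab px span')
g=p[180:205,280:335].mean(2); print('dark',np.argwhere(g<130).min(0)+[180,280],np.argwhere(g<130).max(0)+[180,280])
r_=[g[i].round(0).astype(int).tolist() for i in (12,15)]; print(r_)
E
```

```text
102 [456.3 145.5 106. ] [461.7 160.6 110.1] [460.  149.5 108.1]
tab px span
dark [180 297] [197 331]
[[221, 222, 222, 222, 223, 223, 224, 225, 226, 225, 225, 225, 223, 193, 144, 135, 134, 114, 104, 121, 125, 125, 124, 125, 125, 124, 124, 124, 122, 123, 125, 125, 125, 125, 126, 124, 116, 105, 102, 102, 102, 101, 97, 103, 119, 133, 137, 135, 162, 204, 224, 228, 229, 229, 228], [222, 222, 222, 222, 223, 223, 223, 225, 225, 224, 225, 225, 224, 220, 210, 209, 205, 168, 128, 137, 140, 141, 140, 141, 142, 141, 142, 143, 143, 143, 144, 144, 144, 145, 143, 144, 142, 137, 137, 138, 137, 138, 138, 136, 135, 142, 183, 219, 227, 228, 228, 228, 228, 227, 228]]
```

>>> {"name": "move_arm", "arguments": {
  "deltas": [
    [[30,0,0],0],
    [[55,0,0],0],
    [[65,0,0],0],
    [[71,0,0],0],
    [[73,0,0],0],
    [[73,0,0],0],
    [[73,0,0],0]
  ]
}}

```text
time: 7.72
tool_pos: [460.7, 159.2, 107.0]
tcp_rot: [-137.7, 89.8, 40.4]
ft_force: [-0.0, -0.8, -1.4]
finger_gap: 12.9
```

>>> {"name": "move_arm", "arguments": {
  "deltas": [
    [[0.7,0,0],0],
    [[1.4,0,0],0],
    [[1.4,0,0],0]
  ]
}}

```text
time: 8.1
tool_pos: [460.6, 159.2, 105.6]
tcp_rot: [-137.0, 89.8, 41.1]
ft_force: [0.2, -0.3, -0.8]
finger_gap: 12.8
```

>>> {"name": "move_arm", "arguments": {
  "deltas": [
    [[1,0,0],0],
    [[2,0,0],0],
    [[2,0,0],0]
  ]
}}

```text
time: 8.48
tool_pos: [460.5, 159.1, 103.4]
tcp_rot: [-133.7, 89.8, 44.4]
ft_force: [0.5, -0.4, -1.0]
finger_gap: 12.6
```

>>> {"name": "move_arm", "arguments": {
  "deltas": [
    [[0.6,0,0],0],
    [[0.6,0,0],0]
  ]
}}

```text
time: 8.72
tool_pos: [460.5, 159.1, 102.7]
tcp_rot: [-133.5, 89.8, 44.6]
ft_force: [0.8, -0.0, -1.8]
finger_gap: 13.1
```

>>> {"name": "move_arm", "arguments": {
  "deltas": [
    [[0.6,0,0],0],
    [[0.6,0,0],0]
  ]
}}

```text
time: 8.98
tool_pos: [460.4, 159.1, 102.1]
tcp_rot: [-132.4, 89.8, 45.7]
ft_force: [-0.1, 0.2, -0.8]
finger_gap: 12.8
```

>>> {"name": "move_arm", "arguments": {
  "deltas": [
    [[0.5,0,0],0],
    [[0.5,0,0],0]
  ]
}}

```text
time: 9.22
tool_pos: [460.6, 159.2, 102.0]
tcp_rot: [-136.9, 89.8, 41.2]
ft_force: [-1.2, -0.1, 2.5]
finger_gap: 12.8
```

>>> {"name": "move_arm", "arguments": {
  "deltas": [
    [[0.5,0,0],0],
    [[0.5,0,0],0]
  ]
}}

```text
time: 9.48
tool_pos: [460.9, 159.2, 101.9]
tcp_rot: [-141.1, 89.8, 37.0]
ft_force: [-1.4, -0.1, 5.5]
finger_gap: 13.0
```

>>> {"name": "move_arm", "arguments": {
  "deltas": [
    [[0.4,0,0],0],
    [[0.4,0,0],0]
  ]
}}

```text
time: 9.72
tool_pos: [461.0, 159.3, 101.9]
tcp_rot: [-142.2, 89.8, 36.0]
ft_force: [-2.8, 0.0, 5.4]
finger_gap: 13.0
```

>>> {"name": "move_arm", "arguments": {
  "deltas": [
    [[-1.2,0,0.8],0],
    [[-1.2,0,0.8],0],
    [[-1.2,0,0.8],0]
  ]
}}

```text
time: 10.1
tool_pos: [460.0, 159.2, 102.9]
tcp_rot: [-140.3, 89.8, 37.9]
ft_force: [-0.1, 0.1, 0.0]
finger_gap: 12.7
```

>>> {"name": "move_arm", "arguments": {
  "deltas": [
    [[0,2,0],0],
    [[0,4,0],0],
    [[0,6,0],0],
    [[0,6,0],0]
  ]
}}

```text
time: 10.6
tool_pos: [459.8, 153.0, 102.8]
tcp_rot: [-140.6, 89.8, 37.6]
ft_force: [0.5, 0.5, -0.7]
finger_gap: 13.2
```

>>> {"name": "move_arm", "arguments": {
  "deltas": [
    [[0,1.5,0],0],
    [[0,3,0],0],
    [[0,3,0],0]
  ]
}}

```text
time: 10.98
tool_pos: [459.7, 149.9, 102.8]
tcp_rot: [-140.9, 89.8, 37.2]
ft_force: [0.3, 0.8, -0.6]
finger_gap: 13.0
```

>>> {"name": "move_arm", "arguments": {
  "deltas": [
    [[0,1.5,0],0],
    [[0,3.5,0],0],
    [[0,3.5,0],0]
  ]
}}

```text
time: 11.35
tool_pos: [459.6, 146.3, 102.8]
tcp_rot: [-141.6, 89.8, 36.5]
ft_force: [0.3, -0.1, -0.7]
finger_gap: 12.7
```

```bash
python3 - <<'E'
from h import *
p,d,C=shot('wrist','w5'); cv2.imwrite('pics/w5c.png',cv2.resize(p[60:280,180:400],(660,600),interpolation=2)[:,:,::-1]); print(r.sense()['tool_pos'],r.sense()['ft_force'])
E
```

```text
[459.62483101 146.35889535 102.82358923] [ 0.49957096  0.06937593 -1.34586685]
```

View pics/w5c.png

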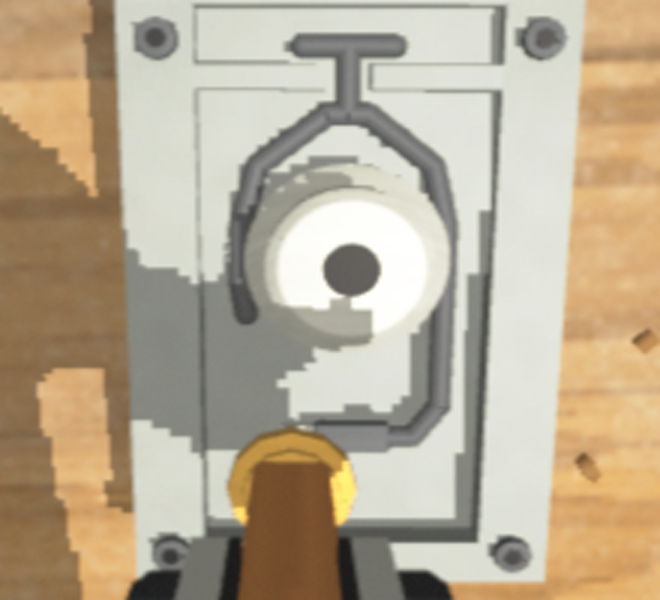

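>>> {"name": "move_arm", "arguments": {
  "deltas": [
    [[-1,0,0],0],
    [[-2,0,0],0],
    [[-3,0,0],0],
    [[-4,0,0],0],
    [[-4,0,0],0]
  ]
}}

```text
time: 12.02
tool_pos: [459.7, 146.4, 107.0]
tcp_rot: [-141.6, 89.8, 36.5]
ft_force: [-0.4, -0.3, -0.5]
finger_gap: 12.9
```

>>> {"name": "move_arm", "arguments": {
  "deltas": [
    [[-1,0,0],0],
    [[-2,0,0],0],
    [[-3,0,0],0],
    [[-4,0,0],0],
    [[-4,0,0],0]
  ]
}}

```text
time: 12.65
tool_pos: [459.6, 146.3, 110.9]
tcp_rot: [-142.3, 89.8, 35.8]
ft_force: [0.7, 0.9, -3.3]
finger_gap: 12.6
```

>>> {"name": "move_arm", "arguments": {
  "deltas": [
    [[-1,0,0],0],
    [[-2,0,0],0],
    [[-3,0,0],0],
    [[-4,0,0],0],
    [[-4,0,0],0]
  ]
}}

```text
time: 13.28
tool_pos: [459.5, 146.2, 114.9]
tcp_rot: [-141.8, 89.8, 36.4]
ft_force: [-0.2, -1.5, -4.2]
finger_gap: 12.9
```

>>> {"name": "move_arm", "arguments": {
  "deltas": [
    [[-1,0,0],0],
    [[-2,0,0],0],
    [[-3,0,0],0],
    [[-4,0,0],0],
    [[-4,0,0],0]
  ]
}}

```text
time: 13.9
tool_pos: [459.7, 146.3, 119.2]
tcp_rot: [-145.0, 89.8, 33.1]
ft_force: [-0.6, -0.4, 0.2]
finger_gap: 13.1
```

>>> {"name": "move_arm", "arguments": {
  "deltas": [
    [[-1,0,0],0],
    [[-2,0,0],0],
    [[-3,0,0],0],
    [[-4,0,0],0],
    [[-4,0,0],0]
  ]
}}

```text
time: 14.52
tool_pos: [459.8, 146.3, 123.3]
tcp_rot: [-146.2, 89.8, 32.0]
ft_force: [0.6, -0.4, -0.2]
finger_gap: 12.9
```

```bash
cat > look.py <<'E'
from h import *; import sys
p,d,C=shot('wrist',sys.argv[1]); P=cloud(d,C); Z=P[:,:,2]
cv2.imwrite('pics/'+sys.argv[1]+'c.png',cv2.resize(p[60:280,180:400],(660,600),interpolation=2)[:,:,::-1])
for n,bx,by in[('tab -2..8',42,5),('short arm end',12,-21.5),('long arm',15,20.5),('tang',-45,0)]:
    c=np.array([501.1,133.4])+bx*np.array([-.9994,.035])+by*np.array([-.035,-.9994])
    k=(abs(P[:,:,0]-c[0])<6)&(abs(P[:,:,1]-c[1])<4); q=Z[k]; g=p[k].mean(1); q=q[(g<150)&(q<75)]; print(n,c.round(1),len(q),np.percentile(q,[10,50,90]).round(1) if len(q) else '')
E
python3 look.py w6
```

```text
tab -2..8 [459.  129.9] 182 [27.3 56.6 57.8]
short arm end [489.9 155.3] 161 [27.  28.5 52.8]
long arm [485.4 113.4] 157 [28.  49.3 51.1]
tang [546.1 131.8] 164 [37.9 39.3 40.2]
```

View pics/w6c.png

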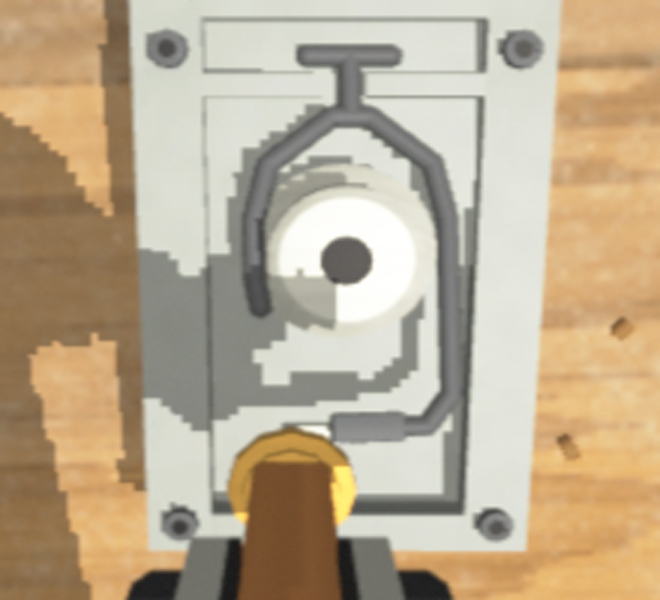

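>>> {"name": "move_arm", "arguments": {
  "deltas": [
    [[-0.6,0,0],0],
    [[-1.2,0,0],0],
    [[-1.8,0,0],0],
    [[-1.8,0,0],0],
    [[-1.8,0,0],0],
    [[-1.8,0,0],0]
  ]
}}

```text
time: 15.32
tool_pos: [459.7, 146.3, 125.0]
tcp_rot: [-144.9, 89.8, 33.2]
ft_force: [-0.4, -0.2, -0.6]
finger_gap: 13.1
```

```bash
python3 look.py w7; python3 -c "
from h import *
print(r.sense()['tool_pos'],r.sense()['ft_force'])"
```

```text
tab -2..8 [459.  129.9] 171 [27.5 58.3 59.5]
short arm end [489.9 155.3] 156 [27.1 28.6 53.1]
long arm [485.4 113.4] 142 [49.7 51.6 53.1]
tang [546.1 131.8] 167 [36.7 38.8 40.2]
[459.71878772 146.29452931 125.03190818] [ 0.10386061  0.28623804 -0.82090455]
```

>>> {"name": "move_arm", "arguments": {
  "deltas": [
    [[1.5,0,0],0],
    [[3,0,0],0],
    [[4.5,0,0],0],
    [[4.5,0,0],0]
  ]
}}

```text
time: 15.88
tool_pos: [459.6, 146.3, 120.3]
tcp_rot: [-142.7, 89.8, 35.4]
ft_force: [0.6, -0.9, -1.1]
finger_gap: 12.9
```

```bash
python3 look.py w8
```

```text
tab -2..8 [459.  129.9] 170 [27.5 56.7 57.8]
short arm end [489.9 155.3] 158 [27.2 28.6 52.5]
long arm [485.4 113.4] 155 [47.6 50.  51.3]
tang [546.1 131.8] 163 [37.4 39.1 40.4]
```

>>> {"name": "move_arm", "arguments": {
  "deltas": [
    [[0,-3,0],0],
    [[0,-7,0],0],
    [[0,-12,0],0],
    [[0,-19,0],0],
    [[-10,-21,0],0],
    [[-40,-21,0],0],
    [[-75,-21,0],0],
    [[-95,-21,0],0],
    [[-95,-21,0],0]
  ]
}}

```text
time: 17.05
tool_pos: [461.3, 167.4, 217.4]
tcp_rot: [-154.1, 89.6, 24.0]
ft_force: [0.2, -0.3, -1.2]
finger_gap: 12.8
```

```bash
cat > to.py <<'E'
from h import *; import sys
s=r.sense(); m=R.from_euler('xyz',s['tcp_rot'],degrees=True).as_matrix()
t=np.array([float(a) for a in sys.argv[1:4]]); print('now',s['tool_pos'].round(2),'tool shift',(m.T@(t-s['tool_pos'])).round(2),'F',s['ft_force'].round(1),'j6',s['joint_pos'][5].round(1))
a=np.degrees(np.arctan2(m[1,1],m[0,1])); print('y axis angle',a.round(2)); 
if len(sys.argv)>4: print('turn',((a-float(sys.argv[4])+180)%360-180).round(2))
E
python3 to.py 496.5 335.3 215 -93.9; python3 look.py w9
```

```text
now [461.25 167.4  217.43] tool shift [   3.19 -168.95  -29.72] F [ 0.2 -0.3 -1.2] j6 105.8
y axis angle -91.87
turn 2.03
tab -2..8 [459.  129.9] 72 [27.3 57.  57.9]
short arm end [489.9 155.3] 50 [27.2 51.5 52.8]
long arm [485.4 113.4] 81 [27.9 49.6 51.3]
tang [546.1 131.8] 71 [38.  39.3 40.5]
```

>>> {"name": "move_arm", "arguments": {
  "deltas": [
    [[2,-40,-7],0],
    [[2,-85,-15],1],
    [[2,-125,-22],2],
    [[2,-155,-27],2],
    [[2,-169,-30],2],
    [[2,-169,-30],2],
    [[2,-169,-30],2]
  ]
}}

```text
time: 17.98
tool_pos: [495.7, 333.9, 213.7]
tcp_rot: [-152.2, 89.8, 23.9]
ft_force: [-0.2, -0.8, -0.2]
finger_gap: 13.3
```

```bash
python3 to.py 496.5 335.3 116.5 -93.9; python3 - <<'E'
from h import *
p,d,C=shot('wrist','w10'); P=cloud(d,C); t=P[190:240,250:340].reshape(-1,3); t=t[(t[:,2]>130)&(t[:,2]<150)&(abs(t[:,1]-333)<25)]; print('toe',len(t),t.min(0),t.max(0))
print(R.from_euler('xyz',r.sense()['tcp_rot'],degrees=True).as_matrix()[:,0])
E
```

```text
now [495.74 333.94 213.68] tool shift [97.18 -1.23 -0.34] F [-0.2 -0.8 -0.2] j6 123.0
y axis angle -93.92
turn -0.02
toe 102 [491.76049635 320.50753107 140.91229457] [497.50071634 335.63652577 144.29725091]
[ 0.00393416  0.00190247 -0.99999045]
```

>>> {"name": "move_arm", "arguments": {
  "deltas": [
    [[0,-1.2,-1.3],0],
    [[25,-1.2,-1.3],0],
    [[45,-1.2,-1.3],0],
    [[65,-1.2,-1.3],0],
    [[82,-1.2,-1.3],0],
    [[92,-1.2,-1.3],0],
    [[95,-1.2,-1.3],0],
    [[95,-1.2,-1.3],0]
  ]
}}

```text
time: 19.02
tool_pos: [497.8, 335.4, 119.3]
tcp_rot: [-149.7, 89.7, 26.4]
ft_force: [-0.5, 0.6, -1.0]
finger_gap: 12.6
```

>>> {"name": "move_arm", "arguments": {
  "deltas": [
    [[1,0,0],0],
    [[1,0,0],0]
  ]
}}

```text
time: 19.27
tool_pos: [498.3, 335.6, 119.0]
tcp_rot: [-149.6, 89.7, 26.5]
ft_force: [0.2, -0.4, -1.0]
finger_gap: 12.8
```

>>> {"name": "move_arm", "arguments": {
  "deltas": [
    [[1,0,0.8],0],
    [[2,0,1],0],
    [[2,0,1],0]
  ]
}}

```text
time: 19.65
tool_pos: [497.1, 335.7, 116.9]
tcp_rot: [-149.4, 89.7, 26.7]
ft_force: [-0.2, 0.9, -1.0]
finger_gap: 12.7
```

>>> {"name": "move_arm", "arguments": {
  "deltas": [
    [[0.8,0,0],0],
    [[0.8,0,0],0]
  ]
}}

```text
time: 19.9
tool_pos: [497.1, 335.6, 116.1]
tcp_rot: [-149.8, 89.7, 26.3]
ft_force: [0.0, -0.1, -0.3]
finger_gap: 13.0
```

>>> {"name": "move_arm", "arguments": {
  "deltas": [
    [[0.6,0,0],0],
    [[0.6,0,0],0]
  ]
}}

```text
time: 20.15
tool_pos: [497.3, 335.7, 116.0]
tcp_rot: [-149.9, 89.6, 26.2]
ft_force: [-0.8, -1.3, 4.9]
finger_gap: 13.0
```

Collar contact. Release.

>>> {"name": "move_arm", "arguments": {
  "deltas": [
    [[-0.2,0,0],0],
    [[-0.2,0,0],0],
    [[-0.2,0,0],0],
    [[-0.2,0,0],0],
    [[-0.2,0,0],0],
    [[-0.2,0,0],0],
    [[-0.2,0,0],0]
  ],
  "jaw": 1
}}

```text
time: 21.02
tool_pos: [497.3, 335.7, 116.2]
tcp_rot: [-150.0, 89.6, 26.0]
ft_force: [0.5, -0.5, -0.4]
finger_gap: 85.7
```

>>> {"name": "move_arm", "arguments": {
  "deltas": [
    [[-30,0,0],0],
    [[-70,0,0],0],
    [[-115,0,0],0],
    [[-160,0,0],0],
    [[-165,0,0],0],
    [[-165,0,0],0]
  ]
}}

```text
time: 21.78
tool_pos: [496.5, 335.4, 281.3]
tcp_rot: [-149.4, 89.6, 26.7]
ft_force: [0.8, -0.6, -1.0]
finger_gap: 85.2
```

```bash
python3 - <<'E'
from h import *
p,d,C=shot('wrist','w11'); P=cloud(d,C); Z=P[:,:,2]
q=P[(abs(P[:,:,0]-497)<14)&(abs(P[:,:,1]-335)<14)&(Z>165)&(Z<185)]; print(len(q),np.median(q[:,2]),cv2.minAreaRect(q[:,:2].astype(np.float32)))
E
python3 to.py 459 132 200 -183; python3 look.py w11b
```

```text
340 171.58497454583767 ((496.459228515625, 335.6592102050781), (13.036825180053711, 14.527673721313477), 86.37213897705078)
now [496.05 335.03 280.02] tool shift [ 79.46 205.27  23.39] F [-0.   0.9 -0.9] j6 123.1
y axis angle -93.93
turn 89.07
tab -2..8 [459.  129.9] 59 [27.  56.7 57.8]
short arm end [489.9 155.3] 50 [27.1 50.4 52.8]
long arm [485.4 113.4] 52 [47.5 49.6 51.3]
tang [546.1 131.8] 69 [33.8 38.8 40.3]
```

>>> {"name": "move_arm", "arguments": {
  "deltas": [
    [[0,15,2],-10],
    [[0,40,5],-20],
    [[0,65,8],-30],
    [[0,90,11],-40],
    [[0,115,14],-50],
    [[0,140,17],-60],
    [[0,165,20],-70],
    [[0,185,22],-80],
    [[10,205,23],-90],
    [[40,205,23],-92],
    [[60,205,23],-92],
    [[60,205,23],-92]
  ]
}}

```text
time: 23.38
tool_pos: [457.2, 131.9, 216.0]
tcp_rot: [-101.1, 89.9, 166.9]
ft_force: [0.1, 0.1, 0.5]
finger_gap: 85.2
```

```bash
cat > tab.py <<'E'
from h import *; import sys
p,d,C=shot('wrist',sys.argv[1]); P=cloud(d,C); Z=P[:,:,2]; np.savez('tab',p=p,d=d,M=C[0])
xb=np.array([-.9994,.035]); yb=np.array([-.035,-.9994]); D=P[:,:,:2]-[501.1,133.4]; bx=D@xb; by=D@yb
k=(bx>33)&(bx<52)&(by>-12)&(by<28)&(Z>47)&(Z<66); q=np.c_[bx[k],by[k],Z[k]]; print('raised',len(q),q.min(0).round(1),q.max(0).round(1))
for a in range(-12,28,3):
    t=q[(q[:,1]>=a)&(q[:,1]<a+3)]
    if len(t)>2: print(a,len(t),'bx',np.percentile(t[:,0],[5,50,95]).round(1),'z',np.median(t[:,2]).round(1))
E
python3 tab.py w12; python3 to.py 459 132 200 -2
```

```text
raised 234 [33.4 -3.9 51.8] [43.5 24.2 59.3]
-6 12 bx [36.9 39.  42.5] z 56.2
-3 28 bx [36.4 40.  43.5] z 57.6
0 33 bx [36.4 39.9 43.5] z 57.2
3 28 bx [36.3 39.9 43.5] z 57.0
6 27 bx [36.3 39.9 43.4] z 56.6
9 30 bx [36.3 39.9 42.6] z 56.8
12 19 bx [37.  39.  41.7] z 56.0
15 22 bx [36.2 39.  41.6] z 55.2
18 25 bx [33.5 36.2 39.8] z 55.1
21 9 bx [33.5 34.4 36.7] z 54.4
now [458.12 132.1  217.8 ] tool shift [17.8   0.87  0.09] F [0.2 0.4 0.2] j6 11.8
y axis angle -1.95
turn 0.05
```

View pics/w12.png

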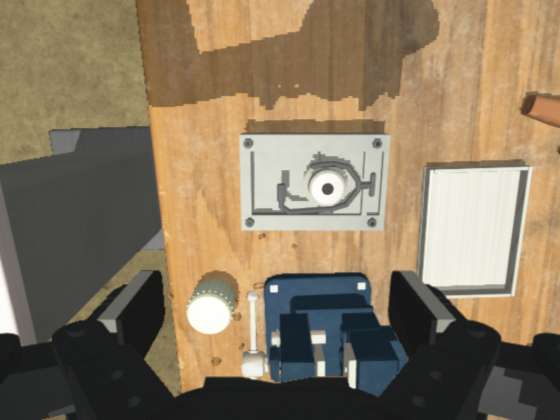

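>>> {"name": "move_arm", "arguments": {
  "deltas": [
    [[30,1.5,1.2],0],
    [[70,1.5,1.2],0],
    [[110,1.5,1.2],0],
    [[128,1.5,1.2],0],
    [[128,1.5,1.2],0],
    [[128,1.5,1.2],0],
    [[128,1.5,1.2],0]
  ],
  "jaw": -0.64,
  "squeeze": 30
}}

```text
time: 24.3
tool_pos: [461.1, 131.3, 91.7]
tcp_rot: [114.3, 89.8, 22.4]
ft_force: [-0.6, 0.9, 0.3]
finger_gap: 15.7
```

```bash
python3 tab.py w13; python3 to.py 460 130.8 43 -2; python3 - <<'E'
from h import *
z=np.load('tab.npz'); p,d=z['p'],z['d']; c=cam('wrist'); C=(z['M'],*c[1:]); P=cloud(d,C); s=r.sense(); print(s['finger_gap'])
m=R.from_euler('xyz',s['tcp_rot'],degrees=True).as_matrix(); T=(P-s['tool_pos'])@m
k=(d>0)&(T[:,:,0]<8)&(T[:,:,0]>-12)&(abs(T[:,:,2])<14)&(abs(T[:,:,1])<60); q=T[k]; print('tips',len(q),q[q[:,1]<0].min(0) ,q[q[:,1]<0].max(0),q[q[:,1]>0].min(0),q[q[:,1]>0].max(0))
cv2.imwrite('pics/w13c.png',p[100:400,130:430,::-1].repeat(2,0).repeat(2,1))
E
```

```text
raised 531 [33.  -4.1 52.3] [43.4 23.6 59.3]
-6 43 bx [37.2 40.  42.8] z 56.2
-3 66 bx [36.7 40.  43.4] z 57.7
0 64 bx [36.7 40.  43.4] z 57.3
3 63 bx [36.6 40.  43.4] z 57.1
6 61 bx [36.6 40.  43.4] z 57.0
9 58 bx [36.6 40.  43.4] z 56.5
12 43 bx [37.7 40.  42.3] z 56.0
15 57 bx [35.8 38.8 42.3] z 55.4
18 57 bx [33.6 35.9 40.6] z 55.1
21 19 bx [33.5 34.7 36.6] z 54.7
now [460.82 131.18  91.39] tool shift [48.39 -0.96  0.48] F [-0.1 -1.  -0.9] j6 11.7
y axis angle -1.95
turn 0.05
15.184157313499712Traceback (most recent call last):
  File "<stdin>", line 4, in <module>
    return umr_minimum(a, axis, None, out, keepdims, initial, where)
ValueError: zero-size array to reduction operation minimum which has no identity
```

>>> {"name": "move_arm", "arguments": {
  "deltas": [
    [[15,-1,0.5],0],
    [[30,-1,0.5],0],
    [[30,-1,0.5],0]
  ]
}}

```text
time: 24.72
tool_pos: [458.0, 130.4, 59.0]
tcp_rot: [-122.6, 89.9, 145.4]
ft_force: [0.2, 0.0, -0.1]
finger_gap: 15.4
```

>>> {"name": "move_arm", "arguments": {
  "deltas": [
    [[2,0,0],0],
    [[4,0,0],0],
    [[6,0,0],0],
    [[6,0,0],0]
  ]
}}

```text
time: 25.22
tool_pos: [458.0, 130.4, 53.0]
tcp_rot: [-127.3, 89.9, 140.7]
ft_force: [0.5, 0.1, -0.5]
finger_gap: 15.9
```

```bash
python3 to.py 460 130.8 43 -2
```

```text
now [458.02 130.43  53.02] tool shift [10.02  1.98 -0.43] F [ 0.5  0.1 -0.5] j6 11.6
y axis angle -1.96
turn 0.04
```

>>> {"name": "move_arm", "arguments": {
  "deltas": [
    [[0,2,0],0],
    [[2,2,0],0],
    [[4,2,0],0],
    [[4,2,0],0]
  ]
}}

```text
time: 25.72
tool_pos: [459.7, 130.3, 48.7]
tcp_rot: [-110.3, 89.9, 157.8]
ft_force: [0.4, 0.2, 0.2]
finger_gap: 15.2
```

>>> {"name": "move_arm", "arguments": {
  "deltas": [
    [[2,0,0],0],
    [[4,0,0],0],
    [[6,0,0],0],
    [[6,0,0],0]
  ]
}}

```text
time: 26.22
tool_pos: [459.5, 130.3, 42.4]
tcp_rot: [-103.8, 89.9, 164.2]
ft_force: [-0.3, 0.1, 0.3]
finger_gap: 15.4
```

>>> {"name": "move_arm", "arguments": {
  "deltas": [
    [[1,0.8,0],0],
    [[1,0.8,0],0],
    [[1,0.8,0],0],
    [[1,0.8,0],0],
    [[1,0.8,0],0]
  ],
  "jaw": -1,
  "squeeze": 30
}}

```text
time: 26.85
tool_pos: [460.3, 130.3, 41.5]
tcp_rot: [-104.7, 89.9, 163.4]
ft_force: [-0.4, -0.3, 0.7]
finger_gap: 0.3
```

```bash
python3 tab.py w14; python3 to.py 460 130.8 43 -2
```

```text
raised 103 [36.5 -4.3 52.8] [43.5 -2.  58.6]
-6 81 bx [37. 40. 43.] z 56.4
-3 22 bx [37.  40.4 43.4] z 57.1
now [460.35 130.25  41.47] tool shift [-1.53 -0.37 -0.53] F [ 0.4  0.  -0.7] j6 11.6
y axis angle -1.96
turn 0.04
```

```bash
python3 - <<'E'
from h import *
p=np.load('tab.npz')['p']
q=r.snapshot('scene')[0]; C=cam('scene'); uv=proj([[460,130,55]],C)[0].astype(int); print(uv)
a=cv2.resize(p[110:410,130:430],(390,390)); b=cv2.resize(q[uv[1]-40:uv[1]+40,uv[0]-40:uv[0]+40],(390,390),interpolation=0)
cv2.imwrite('pics/miss.png',np.hstack([a,b])[:,:,::-1])
E
```

```text
[319 256]
```

View pics/miss.png

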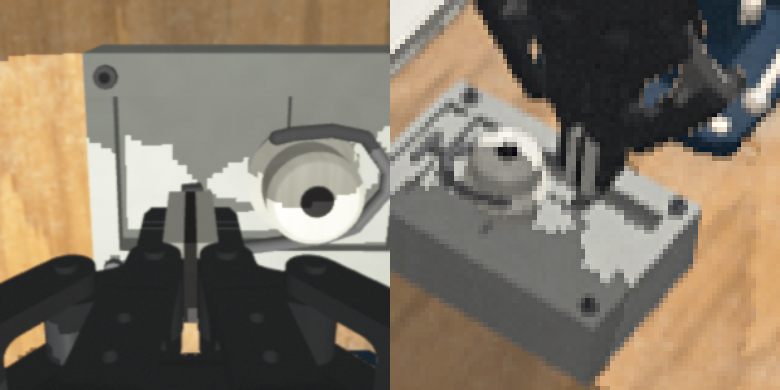

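>>> {"name": "move_arm", "arguments": {
  "deltas": [
    [[0,0,0],0],
    [[-1,0,0],0],
    [[-2,0,0],0],
    [[-4,0,0],0],
    [[-4,0,0],0]
  ]
}}

```text
time: 27.58
tool_pos: [460.5, 130.3, 45.7]
tcp_rot: [-110.9, 89.9, 157.1]
ft_force: [0.1, 0.3, 0.4]
finger_gap: 0.3
```

```bash
python3 tab.py w15; python3 to.py 460 130.8 43 -2;python3 look.py w15b
```

```text
raised 158 [36.7 -4.3 53.1] [43.8  0.6 59.3]
-6 71 bx [37.4 40.2 43.3] z 55.8
-3 86 bx [36.7 40.2 43.8] z 57.3
now [460.47 130.31  45.63] tool shift [ 2.63 -0.48 -0.48] F [0.5 0.2 0.3] j6 11.6
y axis angle -1.95
turn 0.05
tab -2..8 [459.  129.9] 57 [27.1 27.8 28.5]
short arm end [489.9 155.3] 567 [27.  28.1 52.4]
long arm [485.4 113.4] 269 [47.7 49.8 51.2]
tang [546.1 131.8] 224 [34.2 39.  40.3]
```

```bash
python3 - <<'E'
from h import *
z=np.load('tab.npz'); d=z['d']; c=r.get_calibration('wrist'); K=cam('wrist'); I=(np.array(c['tool_from_camera']),*K[1:])
T=cloud(d,I); print('u276 column: v, depth, tool xyz')
for v in list(range(228,300,4)): print(v,d[v,268].round(0),T[v,268].round(0),'|',T[v,276].round(0),'|',T[v,284].round(0))
p,dd=r.snapshot('scene'); 
P=cloud(dd,cam('scene')); s=r.sense(); m=R.from_euler('xyz',s['tcp_rot'],degrees=True).as_matrix(); t=((P-s['tool_pos'])@m).reshape(-1,3); t=t[(abs(t[:,1])<14)&(abs(t[:,2])<16)&(t[:,0]<10)]
for x in range(-60,10,5):
    q=t[(t[:,0]>=x)&(t[:,0]<x+5)]
    if len(q): print(x,len(q),q.min(0).round(1),q.max(0).round(1))
E
```

```text
u276 column: v, depth, tool xyz
228 191.0 [ 17.  -4. -10.] | [18. -0. -9.] | [ 17.   4. -10.]
232 193.0 [18. -4. -7.] | [18. -0. -7.] | [18.  4. -7.]
236 193.0 [17. -4. -5.] | [18. -0. -5.] | [18.  4. -5.]
240 194.0 [18. -4. -3.] | [19. -0. -2.] | [17.  4. -3.]
244 195.0 [18. -4. -1.] | [18. -0. -1.] | [18.  4. -1.]
248 196.0 [19. -4.  2.] | [-9. -0. -8.] | [-8.  3. -8.]
252 196.0 [18. -4.  4.] | [-11.  -0.  -7.] | [-11.   3.  -7.]
256 196.0 [18. -4.  6.] | [-11.  -0.  -5.] | [-11.   3.  -5.]
260 144.0 [-32.  -3. -12.] | [-31.  -0. -12.] | [-31.   3. -11.]
264 140.0 [-35.  -3. -11.] | [-36.  -0. -12.] | [-35.   3. -11.]
268 137.0 [-38.  -3. -11.] | [-38.  -0. -11.] | [-39.   3. -11.]
272 134.0 [-42.  -3. -11.] | [-42.  -0. -11.] | [-42.   3. -11.]
276 130.0 [-46.  -3. -11.] | [-45.  -0. -11.] | [-45.   3. -11.]
280 125.0 [-51.  -3. -12.] | [-49.  -0. -11.] | [-50.   2. -12.]
284 124.0 [-52.  -3. -11.] | [-52.  -0. -11.] | [-53.   2. -12.]
288 121.0 [-55.  -3. -11.] | [-56.  -0. -12.] | [-55.   2. -11.]
292 118.0 [-58.  -3. -12.] | [-58.  -0. -11.] | [-57.   2. -11.]
296 116.0 [-61.  -3. -11.] | [-61.  -0. -11.] | [-62.   2. -12.]
-60 18 [-59.9 -12.6 -11.9] [-55.   12.1  -6.3]
-55 23 [-54.8 -13.3 -12.7] [-50.1  12.1   4.4]
-50 21 [-49.7 -12.4 -11.8] [-45.1  13.    6.2]
-45 22 [-44.8 -13.  -12.1] [-40.1  13.4   6.1]
-40 26 [-40.  -13.2 -12.9] [-35.2  12.3   3.7]
-35 14 [-34.8  -9.9 -13. ] [-30.9  13.7  -5.7]
-30 7 [-29.4  -5.7 -11.1] [-25.2   3.   -4. ]
-20 1 [-15.6  -2.9   1.5] [-15.6  -2.9   1.5]
-15 14 [-14.9  -2.8  -9. ] [-10.3   4.6   2.3]
-10 4 [-10.  -2.  -8.] [-8.2  3.3 11.4]
```

>>> {"name": "move_arm", "arguments": {
  "deltas": [
    [[0,-0.5,-0.5],0],
    [[0,-0.5,-0.5],0],
    [[0,-0.5,-0.5],0],
    [[0,-0.5,-0.5],0]
  ],
  "jaw": -0.64
}}

```text
time: 28.22
tool_pos: [459.9, 130.8, 45.5]
tcp_rot: [-104.6, 89.9, 163.5]
ft_force: [0.1, 0.2, 0.6]
finger_gap: 15.0
```

```bash
cat > tips.py <<'E'
from h import *
p,d=r.snapshot('wrist'); c=r.get_calibration('wrist'); K=cam('wrist'); T=cloud(d,(np.array(c['tool_from_camera']),*K[1:]))
q=T[230:300,200:350].reshape(-1,3); q=q[(abs(q[:,2])<20)&(q[:,0]<-18)]
for x in range(-50,-15,3):
    t=q[(q[:,0]>=x)&(q[:,0]<x+3)]
    if len(t)>2: print(x,len(t),'neg',np.round([t[t[:,1]<0,1].min(),t[t[:,1]<0,1].max()],1) if (t[:,1]<0).any() else '','pos',np.round([t[t[:,1]>0,1].min(),t[t[:,1]>0,1].max()],1) if (t[:,1]>0).any() else '','z',t[:,2].min().round(1))
E
python3 tips.py; python3 to.py 460.3 130.8 13 -2; python3 tab.py w16|head -1
```

```text
-50 313 neg [-21.4  -7.7] pos [ 7.5 21.1] z -12.1
-47 276 neg [-21.3  -7.7] pos [ 7.5 21.2] z -12.1
-44 294 neg [-21.3  -7.7] pos [ 7.5 21.1] z -12.0
-41 252 neg [-21.2  -7.7] pos [ 7.5 21.3] z -12.1
-38 272 neg [-21.5  -7.7] pos [ 7.5 21.2] z -12.2
-35 198 neg [-21.3  -7.7] pos [ 7.6 21.1] z -12.1
-32 210 neg [-20.   -7.7] pos [ 7.5 19.9] z -12.2
-29 67 neg [-14.4  -7.7] pos [ 7.6 13.9] z -11.7
-26 29 neg [-7.8 -7.7] pos [7.6 7.7] z 1.8
-23 3 neg [-7.8 -7.8] pos [7.7 7.7] z 3.0
-20 8 neg  pos [29.  30.9] z -12.1
now [459.86 130.77  45.46] tool shift [ 3.246e+01  4.900e-01 -3.000e-02] F [-0.2 -0.2  0.2] j6 11.6
y axis angle -1.96
turn 0.04
raised 854 [33.  -4.2 50.4] [43.7 23.9 59.4]
```

>>> {"name": "move_arm", "arguments": {
  "deltas": [
    [[5,0.2,0],0],
    [[10,0.2,0],0],
    [[15,0.2,0],0],
    [[15,0.2,0],0]
  ]
}}

```text
time: 28.82
tool_pos: [459.4, 130.7, 29.7]
tcp_rot: [-93.5, 89.8, 174.6]
ft_force: [0.8, 0.2, 0.1]
finger_gap: 15.3
```

>>> {"name": "move_arm", "arguments": {
  "deltas": [
    [[2,0,0],0],
    [[4,0,0],0],
    [[6,0,0],0],
    [[6,0,0],0]
  ]
}}

```text
time: 29.32
tool_pos: [459.2, 130.6, 23.5]
tcp_rot: [-92.1, 89.8, 176.0]
ft_force: [0.3, -0.9, 0.5]
finger_gap: 15.7
```

>>> {"name": "move_arm", "arguments": {
  "deltas": [
    [[1.5,0,0],0],
    [[3,0,0],0],
    [[4.5,0,0],0],
    [[6,0,0],0],
    [[6,0,0],0]
  ]
}}

```text
time: 29.95
tool_pos: [459.1, 130.6, 17.3]
tcp_rot: [-91.2, 89.8, 176.9]
ft_force: [-0.1, -0.3, 0.1]
finger_gap: 15.6
```

```bash
python3 to.py 460.3 130.8 15 -2; python3 tab.py w17|head -4;
```

```text
now [459.1  130.6   17.35] tool shift [ 2.34  1.21 -0.24] F [-0.1 -0.3  0.1] j6 11.6
y axis angle -1.96
turn 0.04
raised 1728 [33.  -7.9 47. ] [52. 24. 66.]
-9 227 bx [33.2 50.  51.8] z 58.2
-6 162 bx [34.1 40.  49.5] z 55.9
-3 191 bx [34.1 39.8 49.5] z 57.5
```

>>> {"name": "move_arm", "arguments": {
  "deltas": [
    [[2,1.2,0],0],
    [[3,1.5,0],0],
    [[3,1.5,0],0]
  ]
}}

```text
time: 30.38
tool_pos: [460.6, 130.6, 14.3]
tcp_rot: [-91.5, 89.8, 176.6]
ft_force: [-0.4, 0.3, 0.6]
finger_gap: 15.5
```

>>> {"name": "move_arm", "arguments": {
  "deltas": [
    [[0,0,0],0],
    [[0,0,0],0],
    [[0,0,0],0],
    [[0,0,0],0],
    [[0,0,0],0]
  ],
  "jaw": -1,
  "squeeze": 30
}}

```text
time: 31.0
tool_pos: [460.5, 130.6, 14.3]
tcp_rot: [-91.0, 89.8, 177.0]
ft_force: [0.3, 0.2, 0.9]
finger_gap: 5.9
```

>>> {"name": "move_arm", "arguments": {
  "deltas": [
    [[-2,0,0],0],
    [[-4,0,0],0],
    [[-7,0,0],0],
    [[-10,0,0],0],
    [[-10,0,0],0]
  ]
}}

```text
time: 31.62
tool_pos: [461.0, 130.6, 24.7]
tcp_rot: [-94.0, 89.8, 174.0]
ft_force: [-0.4, -0.7, -1.1]
finger_gap: 6.2
```

```bash
python3 look.py w18
```

```text
tab -2..8 [459.  129.9] 508 [27.4 67.2 68.8]
short arm end [489.9 155.3] 723 [27.  28.3 63.3]
long arm [485.4 113.4] 0 
tang [546.1 131.8] 521 [33.3 49.6 51.8]
```

>>> {"name": "move_arm", "arguments": {
  "deltas": [
    [[-4,0,0],0],
    [[-10,0,0],0],
    [[-18,0,0],0],
    [[-28,0,0],0],
    [[-40,0,0],0],
    [[-55,0,0],0],
    [[-70,0,0],0],
    [[-80,0,0],0],
    [[-80,0,0],0]
  ]
}}

```text
time: 32.8
tool_pos: [461.9, 130.7, 105.7]
tcp_rot: [-110.3, 89.9, 157.7]
ft_force: [0.3, 0.3, -0.4]
finger_gap: 6.4
```

```bash
python3 - <<'E'
from h import *
s=r.sense(); print(s['tool_pos'],s['joint_pos'].round(0))
z=np.load('top0.npz'); P=cloud(z['d'],cam('top')); Z=P[:,:,2]; v,u=np.mgrid[:420,:560]
k=(u>265)&(u<328)&(v>165)&(v<212)&(Z>11)&(Z<26)&(P[:,:,0]>570)&(P[:,:,1]>-40)&(P[:,:,1]<160); q=P[k]; print('tray',len(q),cv2.minAreaRect(q[:,:2].astype(np.float32)),np.median(q[:,2]))
p,d,C=shot('wrist','w19'); cv2.imwrite('pics/w19v.png',p[:,:,::-1]); P=cloud(d,C);Z=P[:,:,2]; k=(Z>105)&(Z<150)&(abs(P[:,:,1]-131)<40)&(P[:,:,0]>450)&(P[:,:,0]<575); q=P[k]
D=q[:,:2]-s['tool_pos'][:2]; 
for a in range(-10,110,10):
    t=q[(D[:,0]>=a)&(D[:,0]<a+10)]
    if len(t): print(a,len(t),'Y',t[:,1].min().round(1),t[:,1].max().round(1),'Z',np.percentile(t[:,2],[5,50,95]).round(1))
E
```

```text
[461.86554289 130.69722896 105.67962195] [ 10.  -7. 111.   0.  77.  12.]
tray 264 ((657.3019409179688, 71.28251647949219), (139.311279296875, 100.88235473632812), 89.7466049194336) 17.190293668427785
-10 768 Y 115.7 143.1 Z [134.8 147.5 149.5]
0 797 Y 113.3 142.5 Z [135.  147.3 149.2]
10 267 Y 136.8 138.4 Z [136.8 143.7 149.6]
20 128 Y 150.4 155.4 Z [142.2 144.  145.4]
30 362 Y 150.6 156.1 Z [141.2 143.2 144.8]
40 353 Y 150.3 155.9 Z [139.5 141.4 142.8]
50 465 Y 112.4 155.2 Z [134.  138.7 140.7]
60 1039 Y 112.6 152.1 Z [132.4 135.3 138.1]
70 438 Y 123.2 141.6 Z [132.2 134.4 135.9]
80 723 Y 119.1 142.8 Z [129.6 131.8 133.3]
```

View pics/w19v.png

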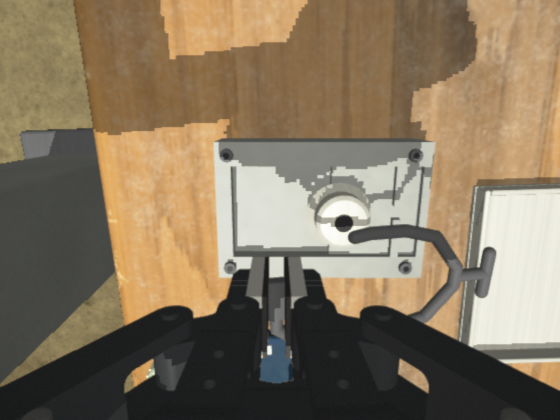

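>>> {"name": "move_arm", "arguments": {
  "deltas": [
    [[-20,0,0],0],
    [[-40,10,0],0],
    [[-40,35,5],-10],
    [[-40,60,15],-20],
    [[-40,85,27],-30],
    [[-40,110,39],-40],
    [[-40,135,52],-50],
    [[-40,155,65],-60],
    [[-40,175,78],-70],
    [[-40,190,88],-80],
    [[-40,199,92],-90],
    [[-40,199,92],-92]
  ]
}}

```text
time: 34.35
tool_pos: [656.9, 31.4, 142.9]
tcp_rot: [175.1, 89.7, 175.2]
ft_force: [0.3, 0.1, -1.1]
finger_gap: 6.1
```

>>> {"name": "move_arm", "arguments": {
  "deltas": [
    [[0,0,0],0],
    [[0,0,0],0]
  ]
}}

```text
time: 34.6
tool_pos: [656.3, 31.7, 142.4]
tcp_rot: [175.1, 89.7, 175.0]
ft_force: [-0.5, -0.1, 0.1]
finger_gap: 6.3
```

```bash
python3 to.py 657.3 32 60 90;cat > ringv.py <<'E'
from h import *
s=r.sense(); p,d,C=shot('wrist','x'); P=cloud(d,C);Z=P[:,:,2]
k=(Z>26)&(Z<s['tool_pos'][2]+50)&(abs(P[:,:,0]-657)<45)&(P[:,:,1]>s['tool_pos'][1]+22)&(P[:,:,1]<150); q=P[k]; print('ring',len(q),q.min(0).round(1),q.max(0).round(1))
t=q[q[:,1]>q[:,1].max()-10]; print('tang',t.mean(0).round(1))
k=(Z>13)&(Z<22)&(abs(P[:,:,0]-657)<70)&(abs(P[:,:,1]-71)<90);q=P[k]; print('tray rim',len(q),q.min(0),q.max(0))
E
python3 ringv.py
```

```text
now [656.27  31.75 142.41] tool shift [82.41  0.22  1.49] F [-0.5 -0.1  0.1] j6 -91.6
y axis angle 89.92
turn -0.08
ring 3514 [629.7  57.9 164.2] [673.3 120.  183.1]
tang [652.3 116.  168.5]
tray rim 3169 [606.8234892    0.97525757  13.00349866] [707.329275   141.27316406  19.43866764]
```

>>> {"name": "move_arm", "arguments": {
  "deltas": [
    [[25,0,4],0],
    [[60,0,4],0],
    [[95,0,4],0],
    [[120,0,4],0],
    [[135,0,4],0],
    [[142,0,4],0],
    [[142,0,4],0],
    [[142,0,4],0]
  ]
}}

```text
time: 35.65
tool_pos: [660.8, 31.8, 2.1]
tcp_rot: [172.9, 89.8, 172.9]
ft_force: [-0.3, -0.1, -1.4]
finger_gap: 5.8
```

```bash
python3 to.py 657.3 32 -10 90; sed -i 's/Z>26/Z>8/' ringv.py; python3 ringv.py
```

```text
now [660.76  31.79   2.05] tool shift [12.07  0.2  -3.43] F [-0.3 -0.1 -1.4] j6 -91.7
y axis angle 89.95
turn -0.05
ring 7570 [612.   58.2   8. ] [702.  141.3  42.6]
tang [653.8 137.6  14.1]
tray rim 8572 [606.75481396   0.80802692  13.00146564] [706.89729558 141.54443307  19.30688507]
```

>>> {"name": "move_arm", "arguments": {
  "deltas": [
    [[4,0,0],0],
    [[8,0,0],0],
    [[11,0,0],0],
    [[11,0,0],0]
  ]
}}

```text
time: 36.2
tool_pos: [660.2, 31.8, -9.6]
tcp_rot: [173.9, 89.8, 173.8]
ft_force: [-0.3, 0.5, -0.3]
finger_gap: 5.8
```

>>> {"name": "move_arm", "arguments": {
  "deltas": [
    [[2,0,0],0],
    [[4,0,0],0],
    [[4,0,0],0]
  ]
}}

```text
time: 36.58
tool_pos: [660.0, 31.8, -13.9]
tcp_rot: [174.9, 89.7, 174.9]
ft_force: [0.3, -0.4, -0.7]
finger_gap: 5.9
```

Near the floor; release with a small opening, then rise.

>>> {"name": "move_arm", "arguments": {
  "deltas": [
    [[0,0,0],0],
    [[0,0,0],0],
    [[0,0,0],0],
    [[0,0,0],0],
    [[0,0,0],0]
  ],
  "jaw": -0.6
}}

```text
time: 37.2
tool_pos: [660.0, 31.8, -13.9]
tcp_rot: [174.2, 89.7, 174.2]
ft_force: [0.5, 0.0, -1.3]
finger_gap: 17.1
```

>>> {"name": "move_arm", "arguments": {
  "deltas": [
    [[-15,0,0],0],
    [[-40,0,0],0],
    [[-80,0,0],0],
    [[-130,0,0],0],
    [[-190,0,0],0],
    [[-220,0,0],0],
    [[-220,0,0],0]
  ]
}}

```text
time: 38.08
tool_pos: [663.4, 31.7, 212.1]
tcp_rot: [2.8, 89.8, 2.7]
ft_force: [-0.0, 0.3, -0.0]
finger_gap: 17.1
```

```bash
python3 - <<'E'
from h import *
for n in('wrist','top'):
    p,d,C=shot(n,'end_'+n); P=cloud(d,C); Z=P[:,:,2]; g=p.astype(int).mean(2)
    k=(abs(P[:,:,0]-657.2)<44)&(abs(P[:,:,1]-71.2)<64)&(Z<40)&(Z>0)&(g<130); q=P[k]
    if len(q)>9: print(n,len(q),q.min(0).round(1),q.max(0).round(1),'z',np.percentile(q[:,2],[5,50,95]).round(1))
    f=P[(abs(P[:,:,0]-657.2)<44)&(abs(P[:,:,1]-71.2)<64)&(g>170)][:,2]; print('floor',np.median(f) if len(f) else '')
p,d,C=shot('scene','end_s'); P=cloud(d,C); Z=P[:,:,2]; q=P[(abs(P[:,:,0]-497)<16)&(abs(P[:,:,1]-335)<16)&(Z>165)&(Z<180)]; print('pick top',len(q),np.median(q,0).round(1),q[:,2].max())
print(r.sense()['tool_pos'],r.sense()['time'])
E
```

```text
wrist 739 [635.3  27.9   4. ] [681.6 118.   10.1] z [6.2 7.7 9. ]
floor 2.92904667618609
top 161 [6.224e+02 7.300e+00 1.000e-01] [701.1 132.6  18.2] z [ 1.4  6.2 12.8]
floor 
pick top 67 [495.1 337.4 172. ] 174.7487778394359
[660.31314786  31.73161094 205.19130984] 38.225
```

```bash
python3 -c "
from bench import r
print(r.hand_in(), r.sense()['time'])"
```

```text
the job is handed in; nothing more can be done
the job is handed in; nothing more can be done
```

The ring is off the spindle and lying in the tray, and the pick is back upright in its stand. I handed the job in at about 38 s; no verdict is reported.

- **Levering:** I felt the pocket floor at about 5 N, slid the toe about 8 mm under the tab and lifted in 1 mm rows. I read about 4 N of lifting force before the ring snapped out. It stayed up when I lowered and withdrew the toe, with its tab about 19 mm above seated.
- **Pick:** It went back down until the collar touched the stand. The last checks put the handle top at 172 mm, upright, within about 3 mm of the stand's axis.
- **Ring:** The first close on the tab missed and shut on nothing (gap 0.3 mm, ring not moved). Both cameras showed the fingertips about 30 mm behind the reported TCP, which disagrees with the description. I reopened, went lower by camera and gripped the tab (gap 6 mm).
- **Tray:** The final wrist view shows the ring flat, spanning 635–682 by 28–118 mm, about 2 mm from the tray's centre.

I did not check the bystanders (wooden block, roll, cap) at the end. No force readings suggested any were touched. The final top-camera reading of the ring was too coarse to confirm the wrist view, as its mask picked up more than the ring.

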